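# Cover the sample heater and set its push-to-turn selector

## Task

Get the sample heater warming: first put the metal lid on the well, rim down, setting it down (not dropping it) so that it lies flat with the rim inside the well, and let go of it. Then press the sprung black selector knob down, turn it clockwise from the white off mark to the yellow mark while it is held down, and let it spring fully back up there. Leave everything else on the bench where it is.

Things in the scene. Friction and masses are not known exactly. Their poses are not given: they have to be found in the camera images.
- heater: Dry-well sample heater, fixed to the bench: a blue-sided box with a bare steel deck, 260 mm (its x) by 400 mm (its y), deck 140 mm above the bench. Origin on the bench under its centre; its front (-x, with the display) faces the robot, +y to the robot's left, yaw within 0.3 rad. The well is in the left half of the deck, the selector knob in the right half, nearer the front.
- well_mouth (a point): Centre of the mouth of the well, at deck height: 85 mm along the heater's +y from its centre. Round hole 131 mm across with a thin bright trim ring; a small pot stands inside, its top 23 mm below the deck. Axes as the heater's.
- dial (a point): Centre of the grey dial plate round the knob (116 mm across, flush), on the knob's axis at deck height: 50 mm along the heater's -x and 125 mm along its -y from its centre. Axes as the heater's. Coloured marks 37 to 54 mm out: white (off) at +0.70 rad from x (counter-clockwise from above, towards +y), green at 0, yellow at -0.70, red at -1.40 rad.
- selector_skirt (a point): On the knob's axis, on top of its round skirt, 18 mm above the deck when the knob is up; it moves and turns with the knob. All black: skirt 62 mm across, 8 mm thick; upright grip bar on it 54 long, 14 wide, 24 mm high above the skirt. Site x runs along the bar to its white-striped pointer end, z up. Fingertips astride the bar can press on the skirt, and the pads then turn the bar.
- selector_press (a joint): How far the knob is pressed down, m: 0 fully up, 0.008 bottomed. Spring about 4 N at first, 10 N at the bottom. Up, it is locked in the notch of its mark (0.06 rad of play); it turns only when pressed about 6 mm or more. Let go between marks it stays about 6 mm down; let go within about 0.1 rad of a mark it springs up into it.
- selector (a joint): Turn of the knob, rad, growing clockwise seen from above: 0 at white (off, where it starts), 0.70 green, 1.40 yellow, 2.10 red, with end stops just outside white and red. Turns lightly when pressed (about 0.03 N m).
- lid: Loose metal lid, 0.2 to 0.45 kg, lying rim down right of the heater; it and the white dish may have changed places. Origin at the centre of the rim's lower edge, z up. Rim 118 mm outside, 12 mm high; flange 150 mm across, 5 mm thick; black knob 26 mm across from 27 to 51 mm above the origin, on a 12 mm stem. Seated, the flange lies on the deck, the origin 12 mm below it.
- lid_knob (a point): Centre of the lid's black knob, 40 mm above the lid's origin.
- dish: Bystander: white porcelain dish, 136 mm across, 40 mm high.
- tin: Bystander: bright steel tin, 80 mm across, about 75 mm high.
- dark_tin: Bystander: dark steel tin, 86 mm across, about 85 mm high.
- jar: Bystander: white plastic jar, 110 mm across, about 130 mm high, left of the heater.
- amber_bottle: Bystander: amber glass bottle, 72 mm across, about 170 mm high, left of the heater.
- spatula: Bystander: spatula with a wooden handle, 260 mm long, at the back right.
Mind the look-alikes: they are no part of the job. Leave any purple or red look-alike of the lid alone.

How it is judged:
By the outcome, as a careful person would: the job done as asked, in the order asked, and still so for the second after the job is handed in, with the robot touching nothing.
It also fails if it takes over 58 s, if anything falls off the work surface, if the arm or the gripper's body presses on something with over 40 N, if the wrist force passes 120 N, or if a joint passes its speed limit or range.

## Robot

A 6-joint arm with a two-finger parallel gripper is mounted at the origin on the work surface. World frame = base frame: x ahead of the robot, y to its left, z up, the work surface at z = 0. Lengths are in m, angles in rad, forces in N, time in s.
With the tool pointing down it reaches from about 0.375 to 0.9 m from the base axis. Payload 3.1 kg.
Tool frame: the origin (TCP) lies on the front face of the gripper's body, between the roots of the fingers; the fingertips stand 70 mm ahead of it and the grasp point (between the pads) lies 51 mm ahead of it; z points along the fingers, y is the line along which they close (so a half turn about z gives the same grasp; the last joint's range is limited). The gripper opens to 87 mm and grips with 3 to 60 N. Pads are 19 mm wide; open, the fingers measure 117 mm over their backs; the gripper's body (75 mm by 190 mm) begins 51 mm behind the grasp point.
Start: joints at [-1.339, 0.527, 1.433, -0, 1.181, -0.178], TCP at [0.249, -0.573, 0.292] pointing down, gripper open.
Joint ranges: [-3.08, 3.08], [-0.75, 2.2], [0.22, 2.44], [-1.43, 4.57], [0, 2.65], [-2.85, 2.85]. Speed limits (rad/s): [2.79, 2.79, 3.14, 3.14, 3.14, 3.14].

## Interface

Orientations are given as a unit quaternion [x, y, z, w].
In Python, from rig import robot, cams, ticket gives the robot as it stands. The module is installed in compiled form; this text tells all that it offers.
- The arm moves only by the shell command python3 -m crank 'ROWS' [FORCE]. ROWS is JSON, a list of rows, each a list of 7 numbers: the shift along the tool's x, y, z in cm, then the turn, a rotation vector about the tool's x, y, z in rad, then the closure, from 0 (fully open) to 1 (shut). A call has 1 to 5 rows; each row shifts and turns the commanded pose from where the row before left it, along the tool's axes as they then stand; what a row does not reach is not made up. A row lasts 1/8 s, in which the tool goes at most 62.5 mm and 10.7 degrees, less where a joint would pass 70% of its speed; a pose out of reach is approached as far as the arm can. A call is refused whole if a number of a shift passes 6.25 or a number of a turn 0.188, either way. A call with a gripper value outside its range is refused whole. The fingers move at their own pace and stop on an object; FORCE is the grip in N (left out, the last holds). Time passes only in rows, so rows that do not move let the fingers close. It gives the time, the measured TCP pose, the force, the opening and the grip force at its end, in the units of the state.
- robot.get_obs(): the state, without advancing time (a new reading comes with each control period).
- cams.camera(name): name is "scene" or "top"; returns the picture (480x640x3 uint8, red, green, blue); there is no depth.
- cams.camera_info(name): a dict with "intrinsics" (3x3 intrinsics, pixels), "pose" (4x4, takes a point from camera to world coordinates). Camera axes: x right, y down, z forward; pixel columns grow to the right and rows downward; lengths in m; the calibration is good to about 2 mm. A picture is of the moment at which its call begins. camera_info takes no time and is no camera call.
- ticket.hand_in(): hands the job in; it is judged then, once.
The state is a dict: "time": time; "q": joint angles; "joint_velocities": joint speeds; "joint_torque": joint torques, N m; "position": TCP position; "tool_rot": TCP orientation; "ft_force": force on the tool from outside, world axes, zero at the start; "moment": the same for the moment, N m; "grip_width": finger opening in m; "grip_force": force on a finger pad.
Only numpy, scipy, OpenCV 4.12 (cv2) and the standard library are available. Lean on these libraries where they do the work, as an engineer would, in place of code of your own. Each camera call takes 0.05 s, during which the arm holds its last target. There are 200 camera calls.

## Working session

There is one attempt and no reset: what is moved stays moved. The work goes in short steps, Python scripts to look and compute and a shell command to move; the robot and the scene stay as the last step left them, time stands still between calls to the robot, and variables do not carry over. Pictures are saved under pics/ and viewed, at most 10 in all, crops included, and the job is handed in when it is done.

```bash
mkdir -p pics; cat > h.py <<'E'
import numpy as np, cv2
from rig import robot, cams, ticket
def ray(name,u,v,z):
    i=cams.camera_info(name);K=np.array(i["intrinsics"]);T=np.array(i["pose"])
    d=T[:3,:3]@np.linalg.solve(K,[u,v,1.]);o=T[:3,3]
    return o+d*(z-o[2])/d[2]
def proj(name,p):
    i=cams.camera_info(name);K=np.array(i["intrinsics"]);T=np.array(i["pose"])
    c=K@(T[:3,:3].T@(np.array(p)-T[:3,3]));return c[:2]/c[2]
def snap(name,f):
    im=cams.camera(name);cv2.imwrite(f"pics/{f}.png",cv2.cvtColor(im,cv2.COLOR_RGB2BGR));return im
E
python3 - <<'E'
from h import *
for n in("scene","top"):
    snap(n,n+"0");i=cams.camera_info(n);print(np.round(i["pose"],3),np.round(i["intrinsics"],1))
print(robot.get_obs())
E
```

```text
[[ 2.050e-01  7.620e-01 -6.150e-01  1.428e+00]
 [ 9.790e-01 -1.590e-01  1.300e-01 -1.490e-01]
 [ 1.000e-03 -6.280e-01 -7.780e-01  1.296e+00]
 [ 0.000e+00  0.000e+00  0.000e+00  1.000e+00]] [[513.3   0.  316.3]
 [  0.  513.3 239.6]
 [  0.    0.    1. ]]
[[ 0.014 -0.994  0.11   0.33 ]
 [-1.    -0.014 -0.003  0.038]
 [ 0.004 -0.11  -0.994  1.659]
 [ 0.     0.     0.     1.   ]] [[522.3   0.  319.5]
 [  0.  522.3 241.5]
 [  0.    0.    1. ]]
{'time': 0.1, 'q': array([-1.33950006e+00,  5.28376563e-01,  1.43375458e+00,  7.64416829e-06,
        1.18139322e+00, -1.78458118e-01]), 'joint_velocities': array([-0.00118796, -0.00293649, -0.00310824, -0.0013247 ,  0.00282038,
        0.00183996]), 'joint_torque': array([-1.73266653e-04, -4.40985274e+01, -1.77151072e+01,  6.35399180e-02,
        5.33791620e-02, -4.36020287e-05]), 'position': array([ 0.24892289, -0.57273045,  0.29137352]), 'tool_rot': array([ 9.79085816e-01,  2.03445404e-01, -2.19807348e-05, -9.65611960e-04]), 'ft_force': array([ 0.07490251,  0.32193121, -0.66664116]), 'moment': array([-0.01094748, -0.02818362, -0.00114519]), 'grip_force': 0.0, 'grip_width': 0.08699118076490793}
```

View pics/top0.png

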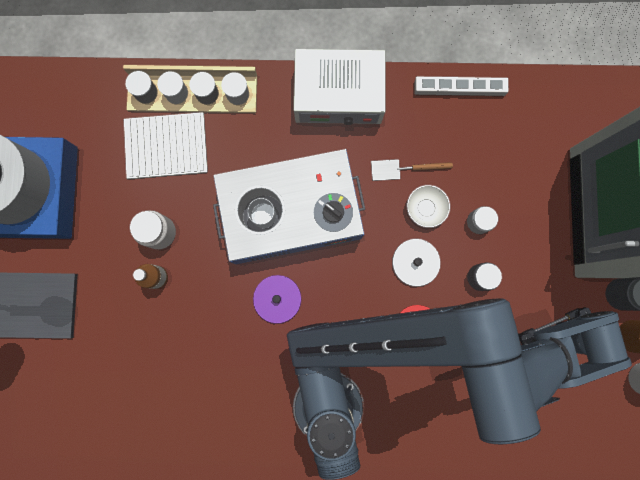

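View pics/scene0.png

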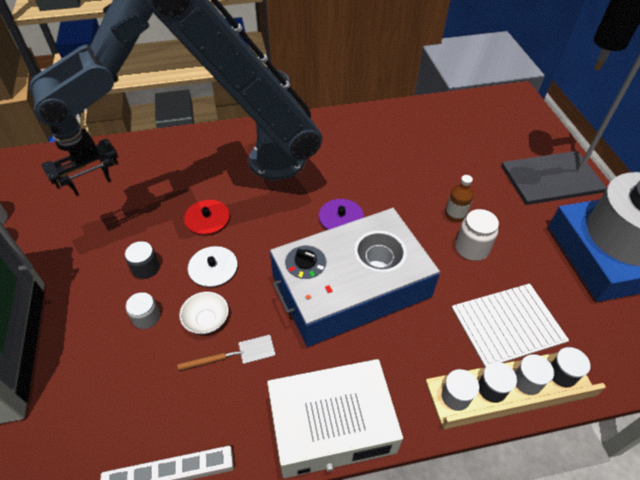

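The top view shows the metal lid at about (416,262) with its knob at (417,262). The well is at (260,209), the dial at (334,212) and the deck corners near (215,174), (347,150), (363,235) and (230,260). The scene view has the lid at (212,266).

```bash
python3 - <<'E'
from h import *
im=cv2.imread("pics/top0.png");hsv=cv2.cvtColor(im,cv2.COLOR_BGR2HSV)
def big(m,x0,y0,x1,y1):
    k=np.zeros_like(m);k[y0:y1,x0:x1]=m[y0:y1,x0:x1]
    c=max(cv2.findContours(k,0,2)[0],key=cv2.contourArea);return c
w=((hsv[...,2]>110)&(hsv[...,1]<60)).astype(np.uint8)*255
w=cv2.morphologyEx(w,cv2.MORPH_CLOSE,np.ones((3,3)))
w=cv2.morphologyEx(w,cv2.MORPH_OPEN,np.ones((9,9)))
c=big(w,205,140,375,270)
r=cv2.minAreaRect(c);B=cv2.boxPoints(r);P=np.array([ray("top",*b,.14) for b in B])
print("deck",B.round(1),P.round(4),"ctr",P.mean(0));
for k in range(4): e=P[(k+1)%4]-P[k];print(np.linalg.norm(e).round(4),np.arctan2(e[1],e[0]).round(4))
# lid flange
c=big(w,380,235,450,290);e=cv2.fitEllipse(c);print("lid top",e,ray("top",*e[0],.017))
dk=((hsv[...,2]<70)).astype(np.uint8)*255
c=big(dk,405,250,430,275);m=cv2.moments(c);u=m["m10"]/m["m00"],m["m01"]/m["m00"];print("knob top",u,ray("top",*u,.045))
c=big(dk,235,180,285,240);e=cv2.fitEllipse(cv2.convexHull(c));print("well",e,ray("top",*e[0],.14))
c=big(((hsv[...,2]<130)).astype(np.uint8)*255,305,188,360,234);e=cv2.fitEllipse(cv2.convexHull(c));print("dial",e,ray("top",*e[0],.14))
# scene
im2=cv2.imread("pics/scene0.png");h2=cv2.cvtColor(im2,cv2.COLOR_BGR2HSV)
c=big(((h2[...,2]>110)&(h2[...,1]<60)).astype(np.uint8)*255,183,240,242,290);e=cv2.fitEllipse(cv2.convexHull(c));print("lid sc",e,ray("scene",*e[0],.016))
c=big((h2[...,2]<70).astype(np.uint8)*255,203,253,220,270);m=cv2.moments(c);u=m["m10"]/m["m00"],m["m01"]/m["m00"];print("knob sc",u,ray("scene",*u,.04))
a=cv2.resize(im[180:245,225:375],None,fx=4,fy=4,interpolation=2);b=cv2.resize(im2[225:315,265:415],None,fx=4,fy=4,interpolation=2)
cv2.imwrite("pics/crop1.png",np.vstack([a,b])[:600])
E
```

```text
deck [[211.6 174.4]
 [347.1 147.8]
 [364.  234.3]
 [228.6 260.9]] [[ 0.6935  0.3565  0.14  ]
 [ 0.7805 -0.0444  0.14  ]
 [ 0.5213 -0.0963  0.14  ]
 [ 0.4376  0.2978  0.14  ]] ctr [0.60819146 0.12840678 0.14      ]
0.4103 -1.3571
0.2643 -2.9442
0.4029 1.7801
0.2626 0.2257
lid top ((416.0296936035156, 262.0014953613281), (46.70976638793945, 47.9739990234375), 130.0273895263672) [ 0.45109479 -0.2714757   0.017     ]
knob top (416.77777777777777, 262.48148148148147) [ 0.44757312 -0.26850809  0.045     ]Traceback (most recent call last):
  File "<stdin>", line 17, in <module>
cv2.error: OpenCV(4.12.0) /io/opencv/modules/imgproc/src/shapedescr.cpp:361: error: (-201:Incorrect size of input array) There should be at least 5 points to fit the ellipse in function 'fitEllipseNoDirect'
```

```bash
python3 - <<'E'
from h import *
im=cv2.imread("pics/top0.png");im2=cv2.imread("pics/scene0.png")
def big(m,x0,y0,x1,y1):
    k=np.zeros_like(m);k[y0:y1,x0:x1]=m[y0:y1,x0:x1]
    return cv2.convexHull(max(cv2.findContours(k,0,2)[0],key=cv2.contourArea))
def V(i): return cv2.cvtColor(i,cv2.COLOR_BGR2HSV)
def mask(i,t): return (V(i)[...,2]<t).astype(np.uint8)*255
for n,i,t,box,z in [("top",im,130,(233,180,287,240),.14),("top",im,150,(308,188,360,234),.14),("scene",im2,110,(352,225,408,275),.14),("scene",im2,130,(282,243,329,281),.14),("scene",im2,70,(203,253,220,270),.04)]:
    e=cv2.fitEllipse(big(mask(i,t),*box));print(n,np.round(e[0],1),np.round(e[1],1),ray(n,*e[0],z).round(4))
w=((V(im2)[...,2]>110)&(V(im2)[...,1]<60)).astype(np.uint8)*255
e=cv2.fitEllipse(big(w,183,240,242,290));print("lid sc",e[0],ray("scene",*e[0],.016).round(4))
a=cv2.resize(im[180:245,225:375],None,fx=4,fy=4,interpolation=2);b=cv2.resize(im2[230:310,265:415],None,fx=4,fy=4,interpolation=2)
cv2.imwrite("pics/crop1.png",np.vstack([a,b]))
E
```

```text
top [259.4 209.4] [43.  43.9] [0.5905 0.212  0.14  ]
top [332.9 212.3] [37.3 38.2] [ 0.585  -0.0042  0.14  ]
scene [380.  250.8] [33.5 44.7] [0.5915 0.2124 0.14  ]
scene [305.1 261.9] [32.3 40.1] [ 0.5865 -0.0037  0.14  ]
scene [211.3 261.3] [6.9 9.5] [ 0.4532 -0.27    0.04  ]
lid sc (212.0108184814453, 265.8478698730469) [ 0.4527 -0.2716  0.016 ]
```

View pics/crop1.png

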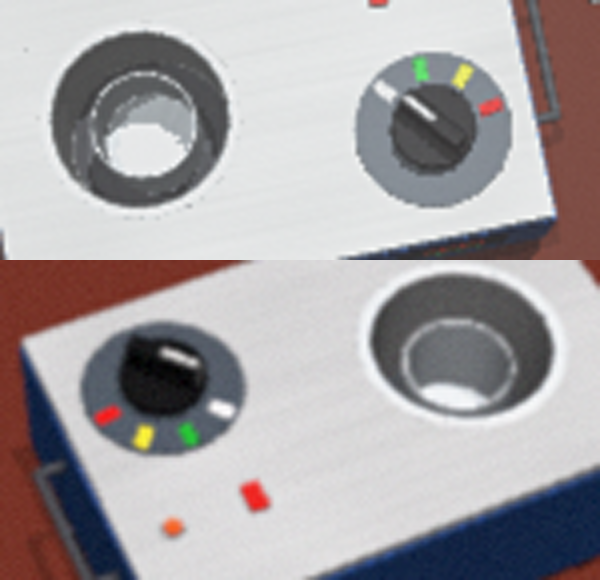

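Both views agree: the well is at (0.591, 0.212), the dial at (0.586, -0.004), heater yaw is about 0.21, and the lid is at (0.4515, -0.271). The knob starts at the white mark.

```bash
cat > d.py <<'E'
# usage: d.py x y z [yaw of tool x]: remaining shift in tool cm, turn about tool axes
import sys; from h import *; from scipy.spatial.transform import Rotation as R
o=robot.get_obs();a=list(map(float,sys.argv[1:]));r=R.from_quat(o["tool_rot"]);M=r.as_matrix()
print("t",round(o["time"],2),"pos",o["position"].round(4),"yaw",np.arctan2(M[1,0],M[0,0]).round(3),"F",o["ft_force"].round(1),"w",round(o["grip_width"],4),"q6",o["q"][5].round(2))
print("shift cm",(M.T@(np.array(a[:3])-o["position"])*100).round(2))
if len(a)>3:
    t=R.from_euler("z",a[3])*R.from_euler("x",np.pi);print("turn",(r.inv()*t).as_rotvec().round(3))
E
python3 d.py .4515 -.271 .2 0.41
python3 -m crank '[[3.9,-2.5,0.5,0,0,0,0],[4.5,-2.8,1,0,0,0,0],[4.5,-2.8,1,0,0,0,0],[4.5,-2.8,1,0,0,0,0],[4.5,-2.8,1,0,0,0,0]]'
python3 d.py .4515 -.271 .16 0.41
```

```text
t 0.1 pos [ 0.2489 -0.5727  0.2914] yaw 0.41 F [ 0.1  0.3 -0.7] w 0.087 q6 -0.18
shift cm [ 30.6  -19.59   9.19]
turn [-0.002 -0.    -0.   ]
time: 0.72
position: [0.396, -0.3588, 0.2467]
tool_rot: [0.979, 0.203, -0.0, -0.0]
ft_force: [0.8, 0.2, -0.1]
grip_width: 0.0868
grip_force: 0.0
t 0.72 pos [ 0.396  -0.3588  0.2467] yaw 0.409 F [ 0.8  0.2 -0.1] w 0.0868 q6 0.22
shift cm [ 8.59 -5.84  8.67]
turn [-0.    -0.    -0.001]
```

```bash

python3 -m crank '[[3.6,-2.4,3,0,0,0,0],[3.2,-2.2,3,0,0,0,0],[1.8,-1.25,2.7,0,0,0,0],[0,0,0,0,0,0,0],[0,0,0,0,0,0,0]]'
python3 d.py .4515 -.271 .092 0.41
python3 -c "
from h import *
im=snap('scene','s1');cv2.imwrite('pics/s1c.png',cv2.cvtColor(cv2.resize(im[140:300,110:310],None,fx=3.5,fy=3.5),4))"
```

```text
time: 1.35
position: [0.4511, -0.2733, 0.1607]
tool_rot: [0.979, 0.203, 0.0, 0.001]
ft_force: [-0.2, -0.3, 0.1]
grip_width: 0.0869
grip_force: 0.0
t 1.35 pos [ 0.4511 -0.2733  0.1607] yaw 0.41 F [-0.2 -0.3  0.1] w 0.0869 q6 0.4
shift cm [ 0.12 -0.2   6.87]
turn [ 0.001 -0.    -0.   ]
```

View pics/s1c.png

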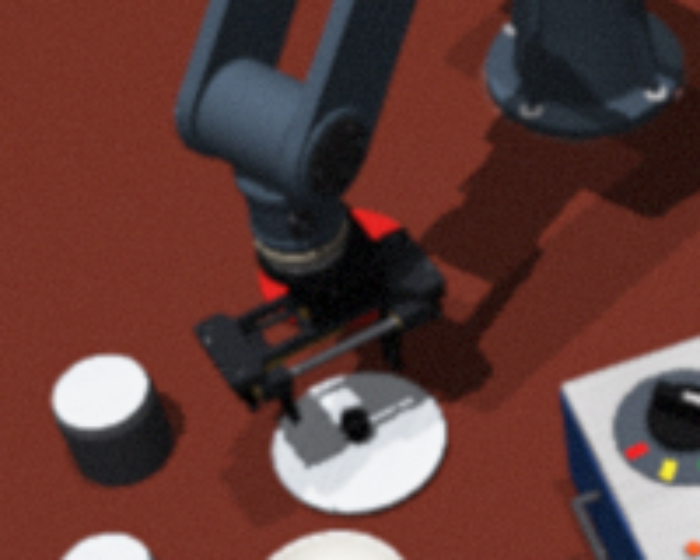

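The fingers stand astride the lid's black knob at crop (355,424), so I'll descend and grip.

```bash

python3 -m crank '[[0.1,-0.2,2,0,0,0,0],[0,0,2.4,0,0,0,0],[0,0,1.6,0,0,0,0],[0,0,0.8,0,0,0,0],[0,0,0,0,0,0,0]]' 30
python3 d.py .4515 -.271 .092 0.41
python3 -m crank '[[0,0,0,0,0,0,0.4],[0,0,0,0,0,0,0.8],[0,0,0,0,0,0,1],[0,0,0,0,0,0,1],[0,0,0,0,0,0,1]]' 30
```

```text
time: 2.02
position: [0.4509, -0.2705, 0.0922]
tool_rot: [0.979, 0.203, -0.0, -0.0]
ft_force: [0.8, -1.0, 0.1]
grip_width: 0.0873
grip_force: 0.0
t 2.02 pos [ 0.4509 -0.2705  0.0922] yaw 0.409 F [ 0.8 -1.   0.1] w 0.0873 q6 0.41
shift cm [0.03 0.07 0.02]
turn [-0.     0.    -0.001]
time: 2.65
position: [0.451, -0.2701, 0.0923]
tool_rot: [0.979, 0.203, 0.0, 0.0]
ft_force: [0.2, 0.2, -0.8]
grip_width: 0.0451
grip_force: 0.0
```

```bash

python3 -m crank '[[0,0,0,0,0,0,1],[0,0,0,0,0,0,1],[0,0,0,0,0,0,1],[0,0,0,0,0,0,1]]' 30
python3 -m crank '[[0,0,-0.5,0,0,0,1],[0,0,-2,0,0,0,1],[0,0,-4,0,0,0,1],[0,0,-5,0,0,0,1],[0,0,-5,0,0,0,1]]'
python3 d.py .591 .2122 .27 0.41
```

```text
time: 3.15
position: [0.4512, -0.2704, 0.0923]
tool_rot: [0.979, 0.203, 0.0, 0.0]
ft_force: [0.7, 0.5, -0.8]
grip_width: 0.0253
grip_force: 30.0
time: 3.78
position: [0.4501, -0.2692, 0.2581]
tool_rot: [0.979, 0.203, -0.001, -0.001]
ft_force: [1.0, 0.3, -4.6]
grip_width: 0.0254
grip_force: 30.0
t 3.77 pos [ 0.4501 -0.2692  0.2581] yaw 0.41 F [ 1.   0.3 -4.6] w 0.0254 q6 0.41
shift cm [ 32.1  -38.55  -1.12]
turn [-0.003  0.001 -0.   ]
```

```bash

python3 -m crank '[[1,-1.2,-3,0,0,0,1],[2,-2.4,-2.5,0,0,0,1],[2.8,-3.4,0,0,0,0,1],[3,-3.6,0,0,0,0,1],[3,-3.6,0,0,0,0,1]]'
python3 -m crank '[[3,-3.6,0,0,0,0,1],[3,-3.6,0,0,0,0,1],[3,-3.6,0,0,0,0,1],[3,-3.6,0,0,0,0,1],[2.8,-3.4,0,0,0,0,1]]'
python3 d.py .591 .2122 .29 0.41
```

```text
time: 4.4
position: [0.5017, -0.091, 0.3118]
tool_rot: [0.979, 0.203, -0.001, -0.001]
ft_force: [0.1, -0.8, -4.4]
grip_width: 0.0253
grip_force: 30.0
time: 5.03
position: [0.5665, 0.131, 0.3114]
tool_rot: [0.979, 0.204, -0.002, -0.0]
ft_force: [0.7, 0.1, -3.5]
grip_width: 0.025
grip_force: 30.0
t 5.03 pos [0.5665 0.131  0.3114] yaw 0.41 F [ 0.7  0.1 -3.5] w 0.025 q6 1.2
shift cm [ 5.49 -6.46  2.13]
turn [-0.001  0.003  0.   ]
```

```bash

python3 -m crank '[[2.5,-3,1,0,0,0,1],[2,-2.2,1.5,0,0,0,1],[0.9,-1.1,1.5,0,0,0,1],[0,0,1.1,0,0,0,1],[0,0,0,0,0,0,1]]'
python3 -m crank '[[0,0,0,0,0,0,1],[0,0,0,0,0,0,1]]'
python3 d.py .591 .2122 .2203 0.41
python3 -c "
from h import *
for n in('scene','top'):snap(n,n+'2')
a=cv2.imread('pics/scene2.png')[170:320,270:450];b=cv2.imread('pics/top2.png')[130:280,190:370]
cv2.imwrite('pics/c2.png',np.hstack([cv2.resize(x,(400,333)) for x in(a,b)]))"
```

```text
time: 5.65
position: [0.5906, 0.2074, 0.2596]
tool_rot: [0.979, 0.203, -0.002, 0.0]
ft_force: [-1.1, -0.4, -3.9]
grip_width: 0.0249
grip_force: 30.0
time: 5.9
position: [0.5923, 0.2079, 0.2621]
tool_rot: [0.979, 0.203, 0.001, 0.0]
ft_force: [0.6, 0.7, -4.4]
grip_width: 0.0251
grip_force: 30.0
t 5.9 pos [0.5923 0.2079 0.2621] yaw 0.409 F [ 0.6  0.7 -4.4] w 0.0251 q6 1.32
shift cm [ 0.05 -0.45  4.18]
turn [ 0.    -0.001 -0.001]
```

View pics/c2.png

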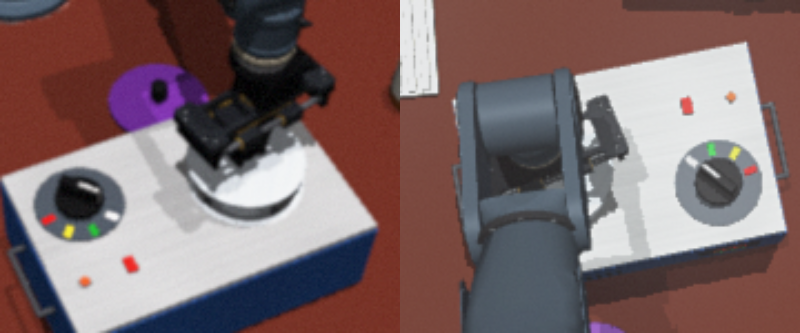

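The lid hangs level above the well; the shift still needed is about 4.5 mm. I'll descend slowly.

```bash

python3 -m crank '[[0,-0.3,1,0,0,0,1],[0,-0.15,1,0,0,0,1],[0,0,0.8,0,0,0,1],[0,0,0.4,0,0,0,1],[0,0,0,0,0,0,1]]'
python3 d.py .591 .2122 .2203 0.41
```

```text
time: 6.62
position: [0.59, 0.2127, 0.2287]
tool_rot: [0.979, 0.203, -0.0, -0.0]
ft_force: [1.0, 0.5, -4.4]
grip_width: 0.025
grip_force: 30.0
t 6.62 pos [0.59   0.2127 0.2287] yaw 0.41 F [ 1.   0.5 -4.4] w 0.025 q6 1.33
shift cm [0.07 0.09 0.84]
turn [-0.     0.001 -0.   ]
```

```bash

python3 -m crank '[[0,0,0.3,0,0,0,1],[0,0,0.2,0,0,0,1],[0,0,0.1,0,0,0,1],[0,0,0,0,0,0,1]]'
python3 -m crank '[[0,0,0.1,0,0,0,1],[0,0,0.05,0,0,0,1],[0,0,0,0,0,0,1]]'
```

```text
time: 7.12
position: [0.5901, 0.2127, 0.2232]
tool_rot: [0.979, 0.203, -0.0, -0.0]
ft_force: [-0.2, 0.4, -4.0]
grip_width: 0.025
grip_force: 30.0
time: 7.5
position: [0.5901, 0.2127, 0.2217]
tool_rot: [0.979, 0.203, -0.0, -0.0]
ft_force: [0.3, 1.0, -3.8]
grip_width: 0.0257
grip_force: 30.0
```

```bash

python3 -m crank '[[0,0,0.1,0,0,0,1],[0,0,0,0,0,0,1],[0,0,0,0,0,0,1]]'
python3 -m crank '[[0,0,0.05,0,0,0,1],[0,0,0,0,0,0,1],[0,0,0,0,0,0,1]]'
```

```text
time: 7.88
position: [0.5901, 0.2128, 0.2207]
tool_rot: [0.979, 0.203, 0.0, -0.0]
ft_force: [0.6, 0.7, -3.9]
grip_width: 0.0251
grip_force: 30.0
time: 8.25
position: [0.5902, 0.2128, 0.2203]
tool_rot: [0.979, 0.203, 0.0, 0.0]
ft_force: [0.9, -0.1, -4.1]
grip_width: 0.0251
grip_force: 30.0
```

```bash

python3 -m crank '[[0,0,0.1,0,0,0,1],[0,0,0,0,0,0,1]]'
python3 -m crank '[[0,0,0.1,0,0,0,1],[0,0,0,0,0,0,1]]'
```

```text
time: 8.5
position: [0.5902, 0.2128, 0.2202]
tool_rot: [0.979, 0.204, 0.0, 0.0]
ft_force: [-2.0, -0.4, 3.7]
grip_width: 0.0251
grip_force: 30.0
time: 8.75
position: [0.5902, 0.2127, 0.2202]
tool_rot: [0.979, 0.204, 0.001, 0.0]
ft_force: [-3.7, -1.9, 9.5]
grip_width: 0.0251
grip_force: 30.0
```

Contact came at exactly the seated height, so I'll release and retreat.

```bash

python3 -m crank '[[0,0,-0.1,0,0,0,1],[0,0,0,0,0,0,0.6],[0,0,0,0,0,0,0.3],[0,0,0,0,0,0,0.2],[0,0,0,0,0,0,0.2]]'
python3 -m crank '[[0,0,0,0,0,0,0.2],[0,0,-1,0,0,0,0.2],[0,0,-3,0,0,0,0.2],[0,0,-4,0,0,0,0.2],[0,0,-3,0,0,0,0.2]]'
python3 d.py .586 -.004 .32 0.91
```

```text
time: 9.38
position: [0.5902, 0.2128, 0.219]
tool_rot: [0.979, 0.203, -0.0, -0.0]
ft_force: [-0.2, -0.2, 1.4]
grip_width: 0.0568
grip_force: 0.0
time: 10.0
position: [0.5906, 0.2128, 0.3319]
tool_rot: [0.979, 0.203, 0.001, 0.0]
ft_force: [0.9, 1.1, -0.6]
grip_width: 0.0697
grip_force: 0.0
t 10.0 pos [0.5906 0.2128 0.3319] yaw 0.41 F [ 0.9  1.1 -0.6] w 0.0697 q6 1.33
shift cm [-9.06 19.71  1.18]
turn [ 0.001 -0.002 -0.5  ]
```

```bash

python3 -m crank '[[-1.8,3.9,0,0,0,0,0.3],[-1.8,3.9,0,0,0,0,0.4],[-1.8,3.9,0,0,0,0,0.5],[-1.8,3.9,0,0,0,0,0.5],[-1.8,3.9,0,0,0,0,0.5]]'
python3 -m crank '[[0,0,1,0,0,-0.16,0.5],[0,0,1,0,0,-0.17,0.5],[0,0,1,0,0,-0.17,0.5],[0,0,0,0,0,0,0.5],[0,0,0,0,0,0,0.5]]'
python3 d.py .586 -.004 .26 0.91
python3 -c "
from h import *
for n in('scene','top'):snap(n,n+'3')
a=cv2.imread('pics/scene3.png')[170:320,270:450];b=cv2.imread('pics/top3.png')[130:280,190:370]
cv2.imwrite('pics/c3.png',np.hstack([cv2.resize(x,(400,333)) for x in(a,b)]))
im=cv2.imread('pics/scene3.png')"
```

```text
time: 10.62
position: [0.5853, -0.0033, 0.3302]
tool_rot: [0.979, 0.204, 0.001, 0.0]
ft_force: [0.1, -0.8, 0.0]
grip_width: 0.0442
grip_force: 0.0
time: 11.25
position: [0.5856, -0.0019, 0.3]
tool_rot: [0.899, 0.438, 0.001, 0.0]
ft_force: [0.5, -0.4, 0.4]
grip_width: 0.0435
grip_force: 0.0
t 11.25 pos [ 0.5856 -0.0019  0.3   ] yaw 0.908 F [ 0.5 -0.4  0.4] w 0.0435 q6 0.47
shift cm [-0.14  0.15  4.  ]
turn [ 0.001 -0.001 -0.002]
```

View pics/c3.png

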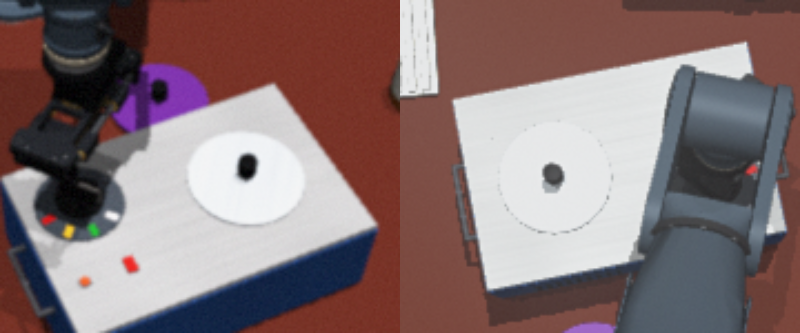

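The lid lies flat on the deck, with its knob at crop (247,166) in the scene view and (553,174) in the top view. The gripper is aligned over the selector. I'll go down astride the bar and close lightly.

```bash

python3 -m crank '[[-0.1,0.15,2,0,0,0,0.5],[0,0,2,0,0,0,0.5],[0,0,1.7,0,0,0,0.5],[0,0,1.2,0,0,0,0.5],[0,0,0,0,0,0,0.5]]' 8
python3 d.py .586 -.004 .228 0.91
python3 -m crank '[[0,0,0,0,0,0,1],[0,0,0,0,0,0,1],[0,0,0,0,0,0,1],[0,0,0,0,0,0,1],[0,0,0,0,0,0,1]]' 8
```

```text
time: 11.98
position: [0.5855, -0.0036, 0.2296]
tool_rot: [0.898, 0.439, -0.001, -0.0]
ft_force: [1.3, -0.4, 0.6]
grip_width: 0.0437
grip_force: 0.0
t 11.97 pos [ 0.5855 -0.0036  0.2296] yaw 0.909 F [ 1.3 -0.4  0.6] w 0.0437 q6 0.46
shift cm [-0.01  0.06  0.16]
turn [-0.001  0.001 -0.001]
time: 12.6
position: [0.5857, -0.0034, 0.2306]
tool_rot: [0.898, 0.439, 0.0, -0.0]
ft_force: [-0.7, 0.9, 2.1]
grip_width: 0.0142
grip_force: 8.0
```

```bash

python3 -m crank '[[0,0,0.3,0,0,0,1],[0,0,0.3,0,0,0,1],[0,0,0.2,0,0,0,1],[0,0,0.1,0,0,0,1],[0,0,0,0,0,0,1]]' 8
python3 d.py .586 -.004 .22 0.91
```

```text
time: 13.22
position: [0.5858, -0.0034, 0.2223]
tool_rot: [0.898, 0.439, 0.0, -0.0]
ft_force: [-3.6, 1.0, 8.6]
grip_width: 0.0139
grip_force: 8.0
t 13.22 pos [ 0.5858 -0.0034  0.2223] yaw 0.91 F [-3.6  1.   8.6] w 0.0139 q6 0.46
shift cm [-0.03  0.05  0.23]
turn [ 0. -0. -0.]
```

```bash

python3 -m crank '[[0,0,0.15,0,0,0,1],[0,0,0.1,0,0,0,1],[0,0,0,0,0,0,1]]' 8
python3 -m crank '[[0,0,0,0,0,0.08,1],[0,0,0,0,0,0.12,1],[0,0,0,0,0,0,1]]'
python3 d.py .586 -.004 .22 -0.49
```

```text
time: 13.6
position: [0.5858, -0.0033, 0.2201]
tool_rot: [0.898, 0.439, 0.0, -0.0]
ft_force: [-2.9, 2.5, 10.7]
grip_width: 0.014
grip_force: 8.0
time: 13.98
position: [0.5859, -0.0033, 0.2201]
tool_rot: [0.938, 0.347, 0.0, -0.0]
ft_force: [-2.7, 2.2, 9.8]
grip_width: 0.0139
grip_force: 8.0
t 13.97 pos [ 0.5859 -0.0033  0.2201] yaw 0.709 F [-2.7  2.2  9.8] w 0.0139 q6 0.66
shift cm [-0.03  0.06  0.01]
turn [-0.000e+00 -1.000e-03  1.199e+00]
```

```bash

python3 -m crank '[[0,0,0,0,0,0.15,1],[0,0,0,0,0,0.15,1],[0,0,0,0,0,0.15,1],[0,0,0,0,0,0.15,1],[0,0,0,0,0,0,1]]'
python3 -m crank '[[0,0,0,0,0,0.15,1],[0,0,0,0,0,0.15,1],[0,0,0,0,0,0.15,1],[0,0,0,0,0,0.15,1],[0,0,0,0,0,0,1]]'
python3 d.py .586 -.004 .22 -0.49; python3 -c "
from h import *;print(robot.get_obs()['moment'])"
```

```text
time: 14.6
position: [0.5859, -0.0035, 0.2201]
tool_rot: [0.999, 0.054, 0.0, -0.0]
ft_force: [-4.0, 1.0, 10.7]
grip_width: 0.014
grip_force: 8.0
time: 15.22
position: [0.5859, -0.0037, 0.2201]
tool_rot: [0.97, -0.243, 0.0, 0.0]
ft_force: [-2.1, 1.2, 10.6]
grip_width: 0.0139
grip_force: 8.0
t 15.22 pos [ 0.5859 -0.0037  0.2201] yaw -0.491 F [-2.1  1.2 10.6] w 0.0139 q6 1.87
shift cm [0.02 0.02 0.01]
turn [-0.    -0.001 -0.001]
[ 0.23009615  0.63224117 -0.06545537]
```

```bash

python3 -m crank '[[0,0,-0.3,0,0,0,1],[0,0,-0.3,0,0,0,1],[0,0,-0.3,0,0,0,1],[0,0,0,0,0,0,1]]' 4
python3 -m crank '[[0,0,0,0,0,0,0.7],[0,0,0,0,0,0,0.5],[0,0,0,0,0,0,0.5],[0,0,0,0,0,0,0.5]]'
python3 -m crank '[[0,0,-1,0,0,0,0.5],[0,0,-3,0,0,0,0.5],[0,0,-5,0,0,0,0.5],[0,0,-5,0,0,0,0.5],[0,0,-2,0,0,0,0.5]]'
python3 d.py .40 -.25 .38
```

```text
time: 15.72
position: [0.5859, -0.0037, 0.2279]
tool_rot: [0.97, -0.243, 0.0, -0.0]
ft_force: [-0.8, 1.2, 2.3]
grip_width: 0.0139
grip_force: 4.0
time: 16.23
position: [0.5861, -0.0038, 0.2278]
tool_rot: [0.97, -0.243, 0.0, 0.0]
ft_force: [0.0, -0.1, 3.5]
grip_width: 0.0411
grip_force: 1.7
time: 16.85
position: [0.5865, -0.0037, 0.3915]
tool_rot: [0.97, -0.243, 0.003, -0.0]
ft_force: [0.8, 0.2, 0.4]
grip_width: 0.0434
grip_force: 0.0
t 16.85 pos [ 0.5865 -0.0037  0.3915] yaw -0.49 F [0.8 0.2 0.4] w 0.0434 q6 1.86
shift cm [-4.87 30.51  1.08]
```

```bash

python3 -m crank '[[-0.8,4,0,0,0,0,0.5],[-0.8,4.5,0,0,0,0,0.5],[-0.8,4.5,0,0,0,0,0.5],[-0.8,4.5,0,0,0,0,0.5],[-0.8,4.5,0,0,0,0,0.5]]'
python3 -m crank '[[-0.5,4,0,0,0,0,0.5],[0,2,0,0,0,0,0.5],[0,0,0,0,0,0,0.5],[0,0,0,0,0,0,0.5]]'
python3 -c "
from h import *
for n in('scene','top'):snap(n,n+'4')
a=cv2.imread('pics/scene4.png');b=cv2.imread('pics/top4.png')[180:245,300:370]
cv2.imwrite('pics/c4.png',np.hstack([cv2.resize(x,(400,370),interpolation=2) for x in(a[230:295,270:340],b)]))"
```

```text
time: 17.48
position: [0.4456, -0.1796, 0.3878]
tool_rot: [0.97, -0.243, -0.0, -0.0]
ft_force: [0.8, -0.2, 0.2]
grip_width: 0.0435
grip_force: 0.0
time: 17.98
position: [0.4144, -0.2288, 0.3877]
tool_rot: [0.97, -0.243, -0.0, -0.0]
ft_force: [-0.2, 0.4, 0.5]
grip_width: 0.0436
grip_force: 0.0
```

View pics/c4.png

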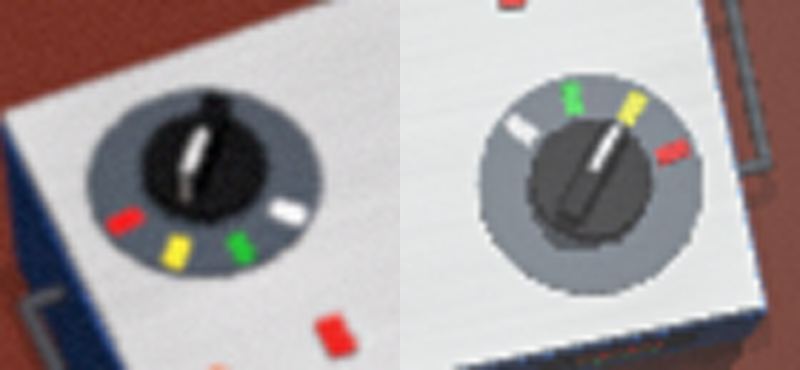

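View pics/scene4.png

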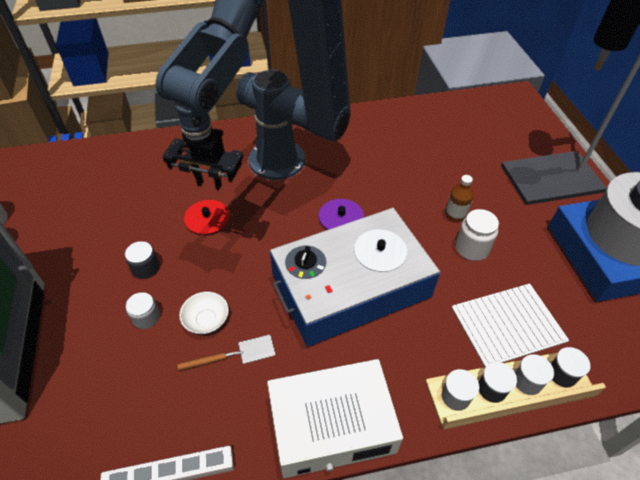

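The pointer stripe at crop (605,148) points at the yellow mark, and the lid and bystanders are undisturbed. I'll check that the knob is fully up by comparing the skirt's lower edge with the first picture.

```bash
python3 -c "
from h import *
for f in('scene0','scene4'):
    g=cv2.imread(f'pics/{f}.png')[240:285,280:332].max(2).astype(float)
    m=(g<62).astype(np.uint8);ys,xs=np.nonzero(m);print(f,xs.min(),xs.max(),ys.min(),ys.max(),[int(np.nonzero(m[:,c])[0].max()) for c in range(20,33)])
for z in(.15,.144):print(proj('scene',[.586,-.004,z]))
"
```

```text
scene0 0 36 9 44 [28, 28, 28, 28, 28, 28, 28, 28, 28, 28, 28, 27, 26]
scene4 0 36 7 44 [27, 27, 28, 28, 28, 28, 29, 29, 28, 28, 27, 27, 26]
[304.91747181 259.61475937]
[304.95205852 260.89972419]
```

```bash
python3 -c "
from h import *
print(ticket.hand_in())"
```

```text
the job is handed in; nothing more can be done
None
```

The job is handed in at about 18 s: the lid lies flat in the well and released, and the selector was pressed, turned to yellow and left to spring back up; its skirt edge matches the starting picture to within a pixel.

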